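Cure a varnished stem in the lamp tower behind its shield

ROBOT

A 6-joint arm with a two-finger parallel gripper is mounted at the origin on the work surface. World frame = base frame: x ahead of the robot, y to its left, z up, the work surface at z = 0. Lengths are in mm, angles in rad, forces in N, time in s.
With the tool pointing down it reaches from about 275 to 825 mm from the base axis. Payload 4.9 kg.
Tool frame: the origin (TCP) lies between the finger pads; the fingertips stand 11 mm ahead of it and the grasp point (between the pads) lies 8 mm behind it; z points along the fingers, y is the line along which they close (so a half turn about z gives the same grasp; the last joint's range is limited). The gripper opens to 85 mm and grips with 20 to 120 N. Pads are 22 mm wide; open, the fingers measure 114 mm over their backs; the gripper's body (76 mm by 85 mm) begins 54 mm behind the grasp point. The pads swing forward as they close: fully open they stand 13 mm farther back than shut.
Start: joints at [-1.239, 0.326, -0.193, 1.052, 0, 1.437], TCP at [247.04, -491.416, 242.281] pointing down, gripper open.
Joint ranges: [-2.65, 2.65], [-0.97, 1.79], [-1.3, 1.35], [-1.93, 2.1], [-1.47, 1.37], [-3.14, 3.14]. Speed limits (rad/s): [2.57, 2.57, 3.14, 3.14, 3.14, 3.14].

INTERFACE

Orientations are given as a unit quaternion [w, x, y, z].
In Python, from plant import manip gives the robot as it stands. The module is installed in compiled form; this text tells all that it offers.
- The arm moves only by the tool move_arm, never from a script. Its argument "deltas" is a list of rows, each a list of 7 numbers: the opening, from 0 (shut) to 1 (fully open), then the shift along the tool's x, y, z in mm, then the turn, a rotation vector about the tool's x, y, z in degrees. In form: [[fingers, dx, dy, dz, wx, wy, wz], ...]. A call has exactly 5 rows; each row is the pose to reach, as a shift and turn from the pose commanded when the call began, along the tool's axes at that moment; what a row does not reach only later rows make up. A row lasts 1/10 s, in which the tool goes at most 50 mm and 8.59 degrees, less where a joint would pass 70% of its speed; a pose out of reach is approached as far as the arm can. A call with a gripper value outside its range is refused whole. The fingers move at their own pace and stop on an object; the grip force is fixed at half the most. Time passes only in rows, so rows that repeat a pose let the fingers close, or fill a call up. It gives the time, the measured TCP pose, the force, the opening and the grip force at its end, in the units of the state.
- manip.sense(): the state, without advancing time (a new reading comes with each control period).
- manip.capture(name): name is "scene" or "top"; returns the picture (480x640x3 uint8, blue, green, red); there is no depth.
- manip.camera_info(name): a dict with "fx", "fy", "cx", "cy" (pixels), "R" (3x3) and "t" (3): a world point X has camera coordinates R X + t. Camera axes: x right, y down, z forward; pixel columns grow to the right and rows downward; lengths in mm; the calibration is good to about 2 mm. A picture is of the moment at which its call begins. camera_info takes no time and is no camera call.
- manip.job_done(): hands the job in; it is judged then, once.
Trained networks look in the newest picture that a camera, given by its name, has taken for a name from the list of things; names that differ only in an ending like _2 or _b are one class to them, and where a whole thing is asked for, a point or a joint stands for the part that bears it (a point fixed in the world has none). Each returns a list of dicts, best first, with "conf" (0 to 1); they miss things now and then, are a little off and sometimes report something else, mostly with a low value. They report only what shows in the picture. A call takes as long as a camera call. They do not tell look-alikes from the thing itself.
- manip.find_in(camera, label): "at" ([x, y, z] in mm, in world coordinates, good to about 4 mm: the middle of the surface that is visible of it).
The state is a dict: "time_s": time; "qpos": joint angles; "joint_vel": joint speeds; "joint_torque": joint torques, N m; "ee_pos": TCP position; "ee_rot": TCP orientation; "ft_force": force on the tool from outside, world axes, zero at the start; "wrist_torque": the same for the moment, N m; "finger_gap": finger opening in mm; "gripper_force": force on a finger pad.
Only numpy, scipy, OpenCV 4.12 (cv2) and the standard library are available. Lean on these libraries where they do the work, as an engineer would, in place of code of your own. Each camera call takes 0.05 s, during which the arm holds its last target. There are 200 camera calls.

TASK

First take the amber shield from its little easel and stand it upright on its short edge, fully down in the middle of that slot of the aluminium rack which is nearest the white lamp tower, and let go of it. Then lift the red-tipped stem by its blue handle and lower it upright through the tower's round hole until all of its red part is inside, never letting it touch the tower or anything else of its station, and finish while holding it there, still, centred in the hole and clear of the bottom. Leave the tub of brushes, the paint tubes and the tape roll where they are.

Things in the scene. Friction and masses are not known exactly. Their poses are not given: they have to be found in the camera images.
- station: Curing station, fixed: a grey base board 150 (x) by 250 (y) by 12 mm. On it stands a white square lamp tower 72 by 72 mm whose top is 110 mm above the table, with a round hole in its top ringed in violet. A low aluminium rack with two parallel slots stands on its -y side. Origin: on the table surface straight below the hole; z up, x along the slots. Its yaw varies.
- mouth (a point): Centre of the hole's mouth, level with the top of the tower (110 mm above the table). Hole: 30 mm across, vertical, 90 mm deep with a closed bottom. Axes as the station's.
- slot (a point): Middle of the floor of the slot nearest the tower, 110 mm from the hole's axis along the station's -y, 12 mm above the table. The slot runs 110 mm along x, open at both ends, is 10 mm wide (y) and 24 mm deep, with a further 10 mm of flared lead-in above, opening to about 25 mm at 35 mm above the slot floor. The other slot, not to be used, is 30 mm farther along -y. Axes as the station's.
- shield_center (a point): Centre of the shield, a loose amber clear plastic panel 6 mm thick (its x) by 76 mm wide (its y) by 110 mm tall (its z, pointing to its top edge), about 0.05 to 0.1 kg. It starts on the easel, leaning 20 degrees from upright with its top towards the robot side (the easel's -x). Its foot rests on a ledge; only its lowest 50 mm is backed by wood, the rest is free on both faces.
- shield: The same shield; origin at the middle of its bottom edge, 55 mm below its centre along its own z.
- easel: Wooden easel with a base board 120 (x) by 110 (y) by 12 mm, fixed; origin under the middle of its base. Everything on it except the shield is lower than 75 mm.
- stand: Wooden hanging stand, fixed: base board, post on its -x side, and a level grey plate (top 130 mm above the table) with a 24 mm hole in which the stem hangs. Nothing of it rises above the plate. Origin: on the table surface straight below that hole.
- handle (a point): Middle of the stem's square blue handle, 18 by 18 mm (flat sides across its x and y, turned like the stand at the start) and 60 mm long, its z up along the stem. Below the handle is a black disc 36 mm across and 5 mm thick whose underside lies 35 mm below this point and rests on the stand's plate at the start; lift it straight up by more than 110 mm to clear the stand.
- varnish_top (a point): Upper end of the red varnished part of the stem, on its axis, 85 mm below the handle's middle. The stem below the disc is a straight rod of 10 mm diameter and 110 mm long; its lowest 60 mm are red.
- tip (a point): Lower end of the stem, on its axis, 145 mm below the handle's middle.
- stem: The same stem with its handle, one loose rigid piece of about 0.035 to 0.07 kg; origin at its lower end, z up along it.
- brush_tub: Clear tub of brushes, 84 mm across, 180 mm tall with its brushes; bystander, origin under its base.
- tube_blue: Blue paint tube lying down, 96 by 26 by 18 mm; bystander, origin at its underside.
- tube_yellow: Yellow paint tube lying down, 96 by 26 by 18 mm; bystander, origin at its underside.
- tape_roll: Roll of pale tape lying flat, 90 mm across, 24 mm high; bystander, origin at its underside.
There are look-alikes about, which are no part of the job. Leave any green, purple or yellow look-alike of the stem alone.

How it is judged (in metres and radians):
On the way:
1. the shield stands on edge in the slot nearest the tower, fully down and let go (x of shield_center in the frame of slot between -0.025 and 0.025 m and y of shield_center in the frame of slot between -0.013 and 0.013 m and z of shield_center in the frame of slot between 0.048 and 0.061 m and angle between the z axis of shield_center and the z axis of slot, either way round below 0.22 rad and angle between the y axis of shield_center and the x axis of slot, either way round below 0.22 rad and contact force between shield and the fingers below 0.05 N), for 0.3 s.
At the end, for the whole second after the job is handed in: Shield let go in the near slot: fully down (6 mm), 13 deg of upright and of the slot, 25 mm of its middle. Stem held still, not touching the station: tip and top of red within 6 mm of the hole axis, 0.1 rad of upright, red below the mouth, tip 2 mm off the bottom. Bystanders within 15 mm (all of step 1 and horizontal distance between each of tip, varnish_top and mouth below 0.006 m and angle between stem's own z axis and vertical below 0.1 rad and z of varnish_top in the frame of mouth below 0.001 m and z of tip in the frame of mouth above -0.088 m and contact force between stem and the fingers above 0.5 N and contact force between stem and station below 0.05 N and linear speed of stem below 0.01 m/s and distance of each of brush_tub, tube_blue, tube_yellow, tape_roll from where it was at the start of the episode below 0.015 m); the arm keeps its last pose, push and grip.
It fails at once if the stem touches the tower or any other part of the station (contact force between stem and station above 0.3 N).
It fails at once if the brush tub is disturbed (distance of brush_tub from where it was at the start of the episode above 0.015 m).
It fails at once if the tube blue is disturbed (distance of tube_blue from where it was at the start of the episode above 0.015 m).
It fails at once if the tube yellow is disturbed (distance of tube_yellow from where it was at the start of the episode above 0.015 m).
It fails at once if the tape roll is disturbed (distance of tape_roll from where it was at the start of the episode above 0.015 m).
It also fails if it takes over 59 s, if anything falls off the work surface, if the arm or the gripper's body presses on something with over 40 N, if the wrist force passes 120 N, or if a joint passes its speed limit or range.

## Working session

There is one attempt and no reset: what is moved stays moved. The work goes in short steps, Python scripts to look and compute and a tool call to move; the robot and the scene stay as the last step left them, time stands still between calls to the robot, and variables do not carry over. Pictures are saved under pics/ and viewed, at most 10 in all, crops included, and the job is handed in when it is done.

Besides the shell and the picture viewer there is one more tool, called after "Emit:" in YAML: its name, and indented under it one key for each argument. move_arm: Moves the arm, as the interface text tells. Its arguments: {"type":"object","properties":{"deltas":{"type":"array","items":{"type":"array","items":{"type":"number"}}}},"required":["deltas"]}

```bash
mkdir -p pics; python3 - <<'E'
from plant import manip
import cv2,numpy as np
for c in ("scene","top"):
    im=manip.capture(c); cv2.imwrite(f"pics/{c}0.png",im)
    ci=manip.camera_info(c); print(c,{k:np.round(v,3).tolist() for k,v in ci.items()})
    for l in ["station","mouth","slot","shield","shield_center","easel","stand","handle","tip","brush_tub","tube_blue","tube_yellow","tape_roll"]:
        r=manip.find_in(c,l)
        for d in r[:5]:
            p=np.array(ci["R"])@np.array(d["at"])+np.array(ci["t"]);print(l,np.round(d["at"],0),round(d["conf"],2),"px",round(ci["fx"]*p[0]/p[2]+ci["cx"]),round(ci["fy"]*p[1]/p[2]+ci["cy"]))
print(manip.sense()["ee_rot"],manip.sense()["time_s"])
E
```

```text
scene {'fx': 588.744, 'fy': 588.744, 'cx': 318.865, 'cy': 247.937, 'R': [[0.402, 0.916, 0.007], [0.784, -0.34, -0.52], [-0.474, 0.214, -0.854]], 't': [-186.362, -413.857, 1693.303]}
station [647. -28.  12.] 0.67 px 339 289
mouth [652. -28.  16.] 0.77 px 341 290
slot [644. -25.   7.] 0.95 px 340 289
slot [ 456. -327.  145.] 0.31 px 180 239
shield [511. 314.  87.] 0.61 px 444 180
shield [ 451. -327.  140.] 0.26 px 180 238
shield_center [511. 317.  85.] 0.78 px 445 181
easel [528. 291.   9.] 0.65 px 434 207
stand [ 450. -318.   13.] 0.65 px 194 265
handle [ 551. -388.  121.] 0.94 px 168 289
handle [ 582. -326.  117.] 0.71 px 201 291
handle [ 423. -432.  114.] 0.6 px 133 250
handle [ 459. -329.  145.] 0.58 px 180 240
handle [771. 198.  75.] 0.42 px 456 286
tip [ 576. -326.  116.] 0.97 px 200 289
tip [ 551. -387.  116.] 0.93 px 169 290
tip [ 421. -432.  120.] 0.93 px 132 248
tip [ 452. -325.  143.] 0.85 px 181 237
tip [770. -38.  17.] 0.43 px 359 335
brush_tub [ 756. -238.   23.] 0.6 px 272 363
brush_tub [770. 196.  72.] 0.55 px 455 286
brush_tub [649. -26.  14.] 0.46 px 341 289
tube_blue
[... 857 characters left out ...]
d [ 432. -310.  132.] 0.87 px 459 298
handle [ 416. -425.  121.] 0.88 px 517 305
handle [ 447. -318.  154.] 0.7 px 466 290
handle [ 543. -385.  116.] 0.7 px 490 242
handle [ 571. -321.  124.] 0.58 px 458 229
handle [511. 311. 100.] 0.57 px 148 267
tip [ 570. -322.  124.] 0.93 px 459 229
tip [ 445. -323.  150.] 0.66 px 468 291
tip [ 418. -425.  120.] 0.65 px 516 304
tip [ 543. -384.  117.] 0.58 px 490 242
brush_tub [772. 198.  72.] 0.64 px 209 150
brush_tub [ 751. -233.   20.] 0.19 px 402 161
tube_blue [769. -38.  17.] 0.57 px 316 157
tube_yellow [ 754. -233.   15.] 0.89 px 401 161
tape_roll [389. 124.  20.] 0.83 px 245 325
[-3.20963610e-07  9.73000396e-01  2.30803444e-01  5.33453176e-06] 1.4
```

View pics/scene0.png

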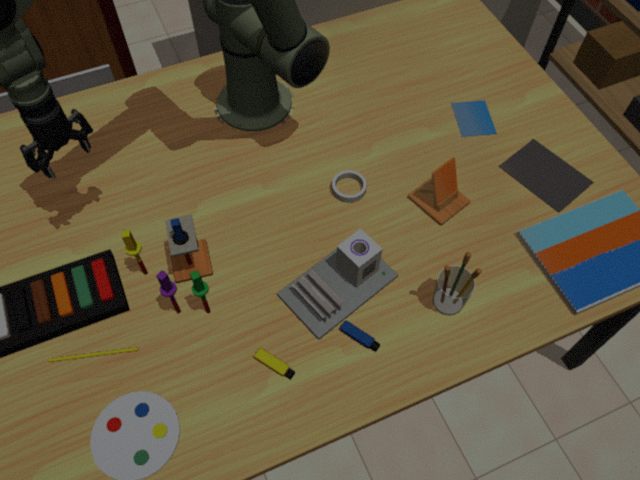

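View pics/top0.png

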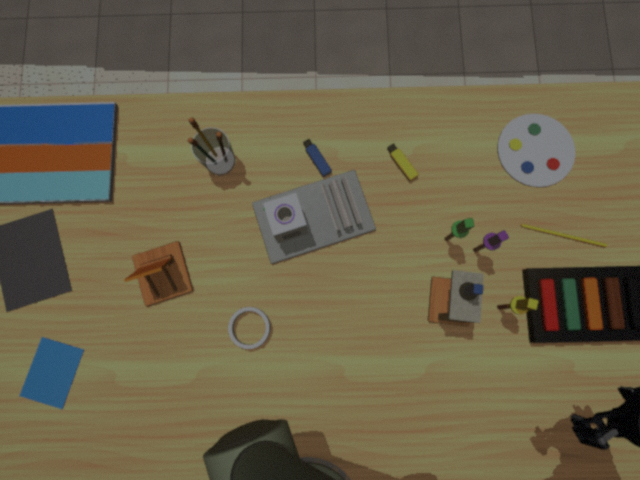

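Scene picture: the shield is at (445,182), the tower ring at (360,247), and the rack at (317,297). Stem candidates are blue (180,238), yellow (130,242), purple (166,284) and green (200,285). The blue one hangs in the stand and matches the description. I'll check it in one composite close crop.

```bash
python3 - <<'E'
import cv2,numpy as np
s=cv2.imread("pics/scene0.png");t=cv2.imread("pics/top0.png")
def c(im,x,y,w,h,W,H):
    o=cv2.resize(im[y:y+h,x:x+w],(W,H),interpolation=cv2.INTER_CUBIC)
    return np.clip(o*1.5,0,255).astype(np.uint8)
a=np.vstack([np.hstack([c(s,270,220,140,120,350,300),c(s,400,145,80,80,300,300)]),np.hstack([c(t,245,165,140,120,350,300),c(t,115,232,80,80,300,300)])])
b=np.vstack([c(s,150,205,50,100,150,300),c(t,440,260,50,100,150,300)])
cv2.imwrite("pics/crop1.png",np.hstack([a,b]))
E
```

```text
(no output)
```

View pics/crop1.png

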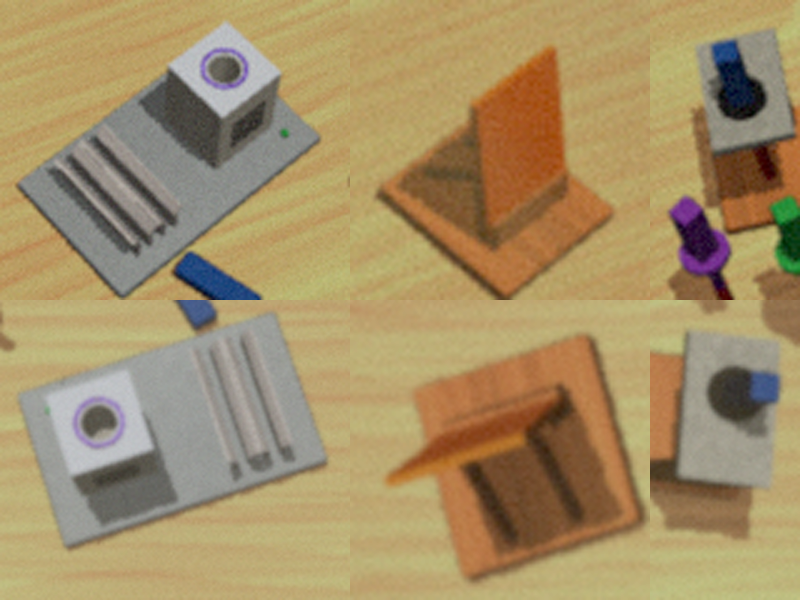

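The crop confirms the choice: the blue-handled, red-tipped stem hangs in the grey plate, with its disc at scene (180,238) and top (469,291). The shield leans towards the robot, and the tower ring is at scene (359,247) and top (285,214). Next I'll fit poses to these features from both views.

```bash
cat > h.py <<'E'
from plant import manip
import numpy as np
from scipy.optimize import least_squares
from scipy.spatial.transform import Rotation as Ro
CI={c:manip.camera_info(c) for c in("scene","top")}
def proj(c,X):
    i=CI[c];p=np.atleast_2d(X)@np.array(i["R"]).T+np.array(i["t"]);return np.c_[i["fx"]*p[:,0]/p[:,2]+i["cx"],i["fy"]*p[:,1]/p[:,2]+i["cy"]]
def rz(a): return Ro.from_euler("z",a).as_matrix()
def fit(obs,model,x0):  # obs: list (cam,key-index,px); model(x)->dict pts
    f=lambda x:np.concatenate([(proj(c,model(x)[k])[0]-p) for c,k,p in obs])
    r=least_squares(f,x0,loss="soft_l1");e=f(r.x).reshape(-1,2)
    return r.x,e,obs
E
cat > f.py <<'E'
from h import *
def P(c,lst,x0,y0,s,ox,oy): return [(c,k,np.array([x0+(u-ox)/s,y0+(v-oy)/s])) for k,u,v in lst]
def show(n,r):
    print(n,np.round(r[0],3))
    for (c,k,p),e in zip(r[2],r[1]): print("  ",c,k,np.round(e,1))
# station
o=P("scene",[("m",223,68),("t--",219,112),("t-+",167,70)][:1],270,220,2.5,0,0)
o+=P("scene",[("a",225,23),("b",167,70),("c",219,112),("d",280,75),("B0",18,185),("B1",124,296),("B2",320,138)],270,220,2.5,0,0)
o+=P("top",[("m",99,422),("a",65,470),("b",155,452),("c",140,370),("d",48,393),("B0",326,462),("B1",275,314),("B2",20,395),("B3",68,547)],245,165,2.5,0,300)
def M(x):
    q={"m":(0,0,110),"a":(-36,36,110),"b":(-36,-36,110),"c":(36,-36,110),"d":(36,36,110)}
    bx,by=x[3:]
    q.update({"B0":(bx-75,by-125,12),"B1":(bx+75,by-125,12),"B2":(bx+75,by+125,12),"B3":(bx-75,by+125,12)})
    return {k:rz(x[2])@v+[x[0],x[1],0] for k,v in q.items()}
r=fit(o,M,[620,30,.3,0,-70]);show("station",r);x=r[0]
for yy in(-110,-140):
  for c,x0,y0 in(("scene",270,220),("top",245,165)):
    w=[rz(x[2])@(sx,yy,46)+[x[0],x[1],0] for sx in(-55,55)];print(yy,c,np.round((proj(c,w)-[x0,y0])*2.5+[0,300*(c=="top")],0).tolist())
print("slot",rz(x[2])@(0,-110,12)+[x[0],x[1],0])
# easel + shield
o=P("scene",[("L-",473,107),("L+",553,48)],400,145,3.75,350,0)+P("top",[("K+",388,483),("K-",525,443)],115,232,3.75,350,300)
o+=P("scene",[("e--",380,188),("e+-",508,297),("e++",612,212)],400,145,3.75,350,0)+P("top",[("e++",415,392),("e+-",588,336),("e--",643,520),("e-+",472,578)],115,232,3.75,350,300)
S,C=np.sin(np.radians(20)),np.cos(np.radians(20))
def M(x):
    q={f"e{a}{b}":(60*(1 if a=="+" else -1),55*(1 if b=="+" else -1),12) for a in"+-" for b in"+-"}
    for n,t in(("L",3),("K",-3)):
        for b,y in(("+",38),("-",-38)): q[n+b]=(x[3]-S*110+C*t,y+x[5],x[4]+C*110+S*t)
    return {k:rz(x[2])@v+[x[0],x[1],0] for k,v in q.items()}
r=fit(o,M,[500,290,.3,10,15,0]);show("easel",r);x=r[0]
print("shield centre",rz(x[2])@(x[3]-S*55,x[5],x[4]+C*55)+[x[0],x[1],0])
# stand
o=P("scene",[("h",725,50),("k",740,100)],150,205,3,650,0)+P("top",[("h",765,387),("k",737,393)],440,260,3,650,300)
o+=P("scene",[("1",697,43),("2",775,30),("3",795,135),("4",717,150)],150,205,3,650,0)+P("top",[("4",686,330),("3",778,342),("2",770,487),("1",678,478)],440,260,3,650,300)
# order: image top view: left=+y, up=+x ; scene: right=+y, down=+x
o=[(c,{"1":"a","2":"b","3":"c","4":"d"}[k] if c=="scene" and k in"1234" else {"4":"c","3":"d","2":"a","1":"b"}.get(k,k),p) for c,k,p in o]
def M(x):
    cx,cy,a,b=x[3:]
    q={"h":(0,0,195),"k":(0,0,135),"a":(cx-a,cy-b,130),"b":(cx-a,cy+b,130),"c":(cx+a,cy+b,130),"d":(cx+a,cy-b,130)}
    return {k:rz(x[2])@v+[x[0],x[1],0] for k,v in q.items()}
show("stand",fit(o,M,[440,-315,-.1,0,0,40,25]))
E
python3 f.py
```

```text
station [ 6.14512e+02  2.98510e+01  2.92000e-01 -8.05000e-01 -5.93180e+01]
   scene m [-0.7  0.9]
   scene a [-0.5 -0.1]
   scene b [-1.  -1.5]
   scene c [-0.1  3.1]
   scene d [-0.6 -0.2]
   scene B0 [-2.1 -1.4]
   scene B1 [-2.7  0.3]
   scene B2 [-0.4 -0.4]
   top m [-0.5 -0.4]
   top a [1.5 2.1]
   top b [-0.9 -1.4]
   top c [-5.4 -0.9]
   top d [-1.8  0.4]
   top B0 [ 0.5 -0.2]
   top B1 [-0.5 -1.5]
   top B2 [-2.2 -1.1]
   top B3 [-2.3  0.1]
-110 scene [[88.0, 133.0], [167.0, 216.0]]
-110 top [[243.0, 458.0], [204.0, 343.0]]
-140 scene [[63.0, 152.0], [142.0, 236.0]]
-140 top [[276.0, 447.0], [236.0, 332.0]]
slot [646.18445555 -75.49049998  12.        ]
easel [5.08424e+02 3.11622e+02 3.07000e-01 2.35880e+01 2.54360e+01 2.35000e+00]
   scene L- [-0.4  0.4]
   scene L+ [-0.3 -0.1]
   top K+ [-0.6  0.7]
   top K- [-0.1 -1. ]
   scene e-- [-2.6  0.1]
   scene e+- [-2.2  0.5]
   scene e++ [-0.7 -0.4]
   top e++ [-1.2 -0.9]
   top e+- [-0.2 -1.6]
   top e-- [-0.1 -0.1]
   top e-+ [-2.5  0.7]
shield centre [512.26945393 315.30410418  77.1194583 ]
stand [ 4.45463e+02 -3.28354e+02 -1.43000e-01 -1.00950e+01  3.83500e+00
  4.77690e+01  2.93000e+01]
   scene h [-1.1  0.5]
   scene k [-0.6 -1. ]
   top h [-0.4 -0.3]
   top k [-0.8 -0.1]
   scene a [-0.9  0.7]
   scene b [-1.  -0.5]
   scene c [-0.8 -0.8]
   scene d [-1.6  0.3]
   top c [-0.2 -0. ]
   top d [-1.  -0.5]
   top a [-1.3  0.2]
   top b [-1.1 -0.5]
```

```bash
cat >> h.py <<'E'
def down(psi): return np.array([[np.cos(psi),np.sin(psi),0],[np.sin(psi),-np.cos(psi),0],[0,0,-1.]])
def q2R(q): return Ro.from_quat([q[1],q[2],q[3],q[0]]).as_matrix()
def delta(p0,R0,p1,R1): return np.round(np.r_[R0.T@(np.array(p1)-p0),np.degrees(Ro.from_matrix(R0.T@R1).as_rotvec())],1).tolist()
def now(): s=manip.sense(); return np.array(s["ee_pos"]),q2R(s["ee_rot"])
S,C=np.sin(np.radians(20)),np.cos(np.radians(20))
def shieldR(yaw=.30):
    zs=rz(yaw)@[-S,0,C]; y=rz(yaw)@[C,0,S]; return np.c_[np.cross(y,-zs),y,-zs],zs
E
python3 - <<'E'
from h import *
import cv2
# violet ring
for c in("scene","top"):
    im=cv2.imread(f"pics/{c}0.png").astype(int)
    w0=(359,247) if c=="scene" else (285,214)
    sub=im[w0[1]-16:w0[1]+16,w0[0]-16:w0[0]+16]
    b,g,r=[sub[...,i] for i in range(3)]
    m=((np.minimum(b,r)-g)>12).astype(np.uint8)
    ys,xs=np.nonzero(m); e=cv2.fitEllipse(np.c_[xs,ys].astype(np.float32))
    u=np.array(e[0])+[w0[0]-16,w0[1]-16]
    i=CI[c];R,t=np.array(i["R"]),np.array(i["t"]);d=R.T@[(u[0]-i["cx"])/i["fx"],(u[1]-i["cy"])/i["fy"],1];o=-R.T@t
    print(c,len(xs),u,e[1],(o+d*(110-o[2])/d[2]))
p,R=now(); Rs,zs=shieldR()
c0=np.array([512,315,77]); bot=c0-55*zs
a=np.array([300,-400,340]);print("pos",p)
pre=bot+zs*190; g=bot+zs*74
print("pre",pre,"g",g)
print(delta(p,R,[p[0],p[1],340],R)); print("pre",delta(p,R,pre,Rs)); print("g from pre",delta(pre,Rs,g,Rs))
E
```

```text
scene 48 [359.36679649 246.8311882 ] (14.72351360321045, 17.508058547973633) [612.18140681  33.01158099 110.        ]
top 38 [284.16023445 213.4088068 ] (18.39580726623535, 18.88208770751953) [614.5690289   29.80812743 110.        ]
pos [ 247.05267882 -491.40796976  242.29587458]
pre [467.8895164  301.35502844 203.85850381] g [505.79185786 313.07959659  94.85415979]
[0.0, 0.0, -97.7, 0.0, 0.0, 0.0]
pre [553.4, -609.1, 38.4, -16.6, 14.0, -79.6]
g from pre [0.0, 0.0, 116.0, 0.0, 0.0, 0.0]
```

Emit:
move_arm:
  deltas:
    - [0.7,0,0,-50,0,0,0]
    - [0.7,0,0,-98,0,0,0]
    - [0.7,30,-35,-98,0,0,0]
    - [0.7,65,-70,-98,0,0,0]
    - [0.7,100,-110,-98,0,0,0]

```text
time_s: 1.9
ee_pos: [286.6, -350.3, 340.6]
ee_rot: [0.001, 0.973, 0.23, 0.0]
ft_force: [1.1, -0.2, 0.7]
finger_gap: 59.9
gripper_force: 0.0
```

Emit:
move_arm:
  deltas:
    - [0.7,33,-37,0,0,0,0]
    - [0.7,67,-74,0,0,0,0]
    - [0.7,100,-111,0,0,0,0]
    - [0.7,134,-148,0,0,0,0]
    - [0.7,168,-185,0,0,0,0]

```text
time_s: 2.4
ee_pos: [353.2, -109.2, 340.6]
ee_rot: [0.0, 0.973, 0.23, 0.001]
ft_force: [1.1, -0.8, 0.5]
finger_gap: 59.5
gripper_force: 0.0
```

Emit:
move_arm:
  deltas:
    - [0.7,33,-37,0,0,0,-8]
    - [0.7,67,-74,0,0,0,-16]
    - [0.7,100,-111,0,0,0,-24]
    - [0.7,134,-148,0,0,0,-32]
    - [0.7,168,-185,0,0,0,-40]

```text
time_s: 2.9
ee_pos: [420.1, 131.5, 340.6]
ee_rot: [0.0, 0.834, 0.552, 0.0]
ft_force: [1.4, -0.8, -0.5]
finger_gap: 59.9
gripper_force: 0.0
```

```bash
python3 - <<'E'
from h import *
p,R=now(); Rs,zs=shieldR()
bot=np.array([512,315,77])-55*zs
print(p,manip.sense()["time_s"],manip.sense()["qpos"]);print(delta(p,R,bot+zs*190,Rs))
E
```

```text
[420.0896741  131.52029463 340.62774927] 2.9 [ 1.35606942e-01  6.70930584e-02 -2.66467467e-01  1.23606561e+00
 -2.72632591e-04  2.10699780e+00]
[175.0, -22.4, 136.8, -19.1, 7.0, -39.7]
```

Emit:
move_arm:
  deltas:
    - [0.7,44,-6,10,-4,1.5,-8]
    - [0.7,88,-11,30,-8,3,-16]
    - [0.7,132,-17,60,-12,4.5,-24]
    - [0.7,165,-21,100,-16,6,-32]
    - [0.7,175,-22.4,136,-19,7,-39.5]

```text
time_s: 3.4
ee_pos: [469.5, 302.2, 204.5]
ee_rot: [0.101, 0.595, 0.786, 0.138]
ft_force: [0.7, 0.8, -0.4]
finger_gap: 59.9
gripper_force: 0.0
```

```bash
python3 - <<'E'
from h import *
import cv2
p,R=now(); Rs,zs=shieldR()
bot=np.array([512,315,77])-55*zs
print(p,manip.sense()["qpos"]);print(delta(p,R,bot+zs*190,Rs),delta(p,R,bot+zs*74,Rs))
def c(im,x,y): return np.clip(cv2.resize(im[y:y+100,x:x+100],(400,400),interpolation=cv2.INTER_CUBIC)*1.5,0,255).astype(np.uint8)
cv2.imwrite("pics/pre.png",np.hstack([c(manip.capture("scene"),395,110),c(manip.capture("top"),105,215)]))
E
```

```text
[469.45688806 302.23516879 204.51111488] [ 0.47142081  0.15588955 -0.59081983  0.48599519 -0.05996934  1.75698208]
[-0.4, -1.9, 0.0, -0.3, 0.2, -1.4] [-0.1, -1.2, 116.0, -0.3, 0.2, -1.4]
```

View pics/pre.png

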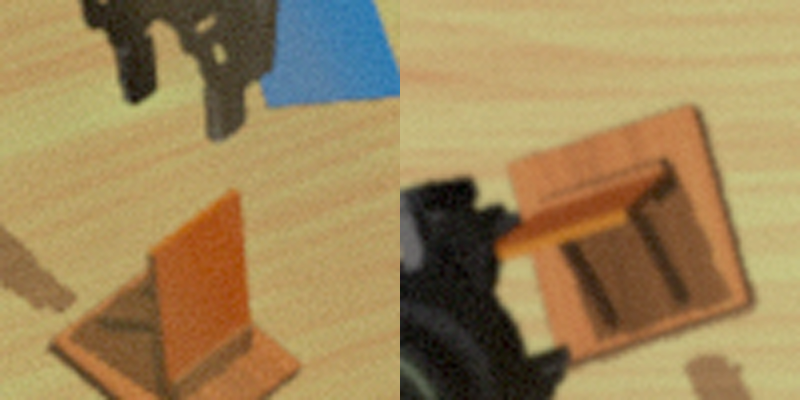

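The crop shows the open fingers above and straddling the shield's tilted axis (scene crop tips at (135,100) and (225,138), shield top edge (195,220)). I'll descend along the shield.

Emit:
move_arm:
  deltas:
    - [0.7,0,-1.2,30,-0.3,0.2,-1.4]
    - [0.7,0,-1.2,60,-0.3,0.2,-1.4]
    - [0.7,0,-1.2,90,-0.3,0.2,-1.4]
    - [0.7,0,-1.2,116,-0.3,0.2,-1.4]
    - [0.7,0,-1.2,116,-0.3,0.2,-1.4]

```text
time_s: 4.0
ee_pos: [504.9, 308.4, 93.1]
ee_rot: [0.101, 0.59, 0.79, 0.135]
ft_force: [0.7, 0.0, 0.4]
finger_gap: 59.5
gripper_force: 0.0
```

```bash
python3 - <<'E'
from h import *
import cv2
def c(im,x,y): return np.clip(cv2.resize(im[y:y+100,x:x+100],(400,400),interpolation=cv2.INTER_CUBIC)*1.5,0,255).astype(np.uint8)
cv2.imwrite("pics/g.png",np.hstack([c(manip.capture("scene"),395,110),c(manip.capture("top"),105,215)]))
E
```

```text
(no output)
```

View pics/g.png

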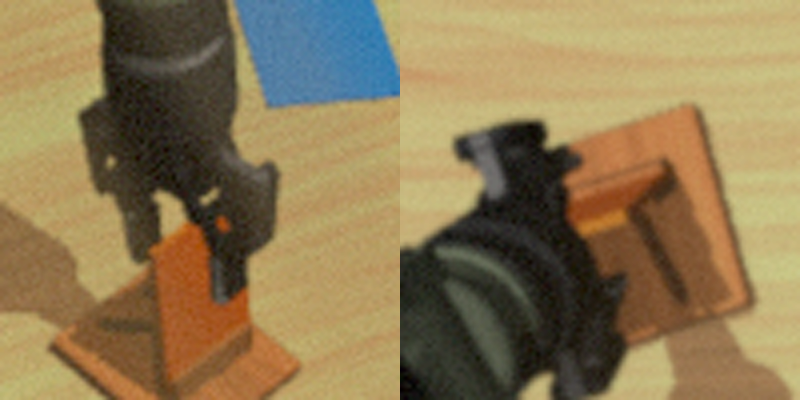

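The fingers straddle the upper shield: front finger at crop (228,290), rear at (140,250). Closing.

Emit:
move_arm:
  deltas:
    - [0,0,0,0,0,0,0]
    - [0,0,0,0,0,0,0]
    - [0,0,0,0,0,0,0]
    - [0,0,0,0,0,0,0]
    - [0,0,0,0,0,0,0]

```text
time_s: 4.6
ee_pos: [506.4, 310.1, 96.3]
ee_rot: [0.103, 0.588, 0.79, 0.139]
ft_force: [1.9, 0.2, 5.2]
finger_gap: 5.2
gripper_force: 61.8
```

Emit:
move_arm:
  deltas:
    - [0,0,0,0,0,0,0]
    - [0,0,0,0,0,0,0]
    - [0,0,0,-10,0,0,0]
    - [0,0,0,-30,0,0,0]
    - [0,0,0,-60,0,0,0]

```text
time_s: 5.1
ee_pos: [486.2, 303.5, 151.4]
ee_rot: [0.102, 0.589, 0.79, 0.137]
ft_force: [0.7, -0.4, -0.2]
finger_gap: 5.2
gripper_force: 61.2
```

Emit:
move_arm:
  deltas:
    - [0,0,0,-30,0,0,0]
    - [0,0,0,-60,0,0,0]
    - [0,0,0,-90,0,0,0]
    - [0,0,0,-90,0,0,0]
    - [0,0,0,-90,0,0,0]

```text
time_s: 5.6
ee_pos: [455.5, 294.5, 235.5]
ee_rot: [0.101, 0.588, 0.791, 0.137]
ft_force: [-0.2, 0.0, -2.2]
finger_gap: 5.3
gripper_force: 61.2
```

```bash
python3 - <<'E'
from h import *
p,R=now(); yaw=.292
slot=np.array([613.7,30.8,0])+rz(yaw)@[0,-110,12]
Rp=down(yaw+np.pi)
print(p,slot,manip.sense()["time_s"],manip.sense()["finger_gap"])
print("z column grip dir",R)
pre=slot+[0,0,74+90]
print(delta(p,R,[470,100,300],Rp),delta(p,R,pre,Rp))
E
```

```text
[455.50501988 294.52168166 235.45729658] [645.36549536 -74.54370605  12.        ] 5.6 5.326252922806698
z column grip dir [[-2.87306707e-01  9.02584880e-01  3.20617202e-01]
 [ 9.57838164e-01  2.70400062e-01  9.71074556e-02]
 [ 9.52809642e-04  3.34999016e-01 -9.42217996e-01]]
[-190.4, -17.9, -75.1, 15.4, 15.3, -89.1] [-408.1, 51.7, 81.1, 15.4, 15.3, -89.1]
```

Emit:
move_arm:
  deltas:
    - [0,-41,9,-30,1.4,1.4,-8.2]
    - [0,-82,20,-40,2.8,2.8,-16.4]
    - [0,-123,32,-40,4.2,4.2,-24.6]
    - [0,-164,40,-35,5.7,5.7,-32.8]
    - [0,-204,48,-30,7.1,7.1,-41]

```text
time_s: 6.1
ee_pos: [547.0, 110.3, 278.3]
ee_rot: [0.062, 0.303, 0.947, 0.085]
ft_force: [0.6, 0.1, -0.6]
finger_gap: 5.3
gripper_force: 61.0
```

```bash
python3 - <<'E'
from h import *
p,R=now(); yaw=.292
Rp=down(yaw+np.pi)
print(p,delta(p,R,[645.4,-74.5,280],Rp),manip.sense()["qpos"])
E
```

```text
[546.992197   110.34228452 278.32753715] [-187.7, -92.4, -7.9, 9.0, 8.8, -52.0] [ 7.45363922e-04  1.83232638e-01 -3.11304608e-01  9.04489418e-01
  1.24499593e-01  6.30659301e-01]
```

Emit:
move_arm:
  deltas:
    - [0,-37,-18,-3,1.3,1.3,-8]
    - [0,-75,-37,-5,2.8,2.7,-16]
    - [0,-112,-55,-6,4.2,4,-24]
    - [0,-150,-74,-7,5.6,5.5,-32]
    - [0,-187.7,-92.4,-7.9,7,7,-40]

```text
time_s: 6.6
ee_pos: [644.3, -75.1, 278.8]
ee_rot: [0.012, -0.041, 0.999, 0.021]
ft_force: [-0.1, 0.3, -0.3]
finger_gap: 5.3
gripper_force: 61.0
```

```bash
python3 - <<'E'
from h import *
p,R=now(); yaw=.292
Rp=down(yaw+np.pi)
print(p,delta(p,R,[645.4,-74.5,200],Rp),manip.sense()["qpos"])
E
```

```text
[644.32956166 -75.12374107 278.83354519] [0.8, -2.7, 78.8, 2.2, 1.7, -12.0] [-0.25084322  0.48615083  0.14322819  1.2176293   0.04637144 -0.33294388]
```

Emit:
move_arm:
  deltas:
    - [0,0.2,-1,16,1,0.8,-6]
    - [0,0.8,-2.7,35,2.2,1.7,-12]
    - [0,0.8,-2.7,60,2.2,1.7,-12]
    - [0,0.8,-2.7,79,2.2,1.7,-12]
    - [0,0.8,-2.7,79,2.2,1.7,-12]

```text
time_s: 7.1
ee_pos: [642.9, -72.0, 196.9]
ee_rot: [-0.002, -0.143, 0.99, 0.001]
ft_force: [-1.1, 0.3, -1.9]
finger_gap: 5.5
gripper_force: 61.0
```

```bash
python3 - <<'E'
from h import *
import cv2
p,R=now(); yaw=.292
Rp=down(yaw+np.pi)
print(p,delta(p,R,[645.4,-74.5,200],Rp))
x=np.array([613.7,30.8,0])
L=lambda pts:[rz(yaw)@q+x for q in pts]
def c(n,u,v):
    im=manip.capture(n); o=cv2.resize(im[v:v+100,u:u+100],(400,400),interpolation=cv2.INTER_CUBIC)
    o=np.clip(o*1.5,0,255).astype(np.uint8)
    for z in(12,46):
        a=((proj(n,L([(-55,-110,z),(55,-110,z)]))-[u,v])*4+2).astype(int);cv2.line(o,tuple(map(int,a[0])),tuple(map(int,a[1])),(0,255,0) if z==46 else (0,0,255),1)
    # expected shield outline
    b=p[2]-74
    q=((proj(n,L([(-38,-110,b),(38,-110,b),(38,-110,b+110),(-38,-110,b+110)]))-[u,v])*4+2).astype(np.int32);cv2.polylines(o,[q],True,(255,255,0),1)
    return o
cv2.imwrite("pics/slot.png",np.hstack([c("scene",280,205),c("top",275,145)]))
E
```

```text
[642.94321664 -72.04510609 196.87552205] [-1.6, -3.0, -3.1, 0.2, -0.3, -0.3]
```

View pics/slot.png

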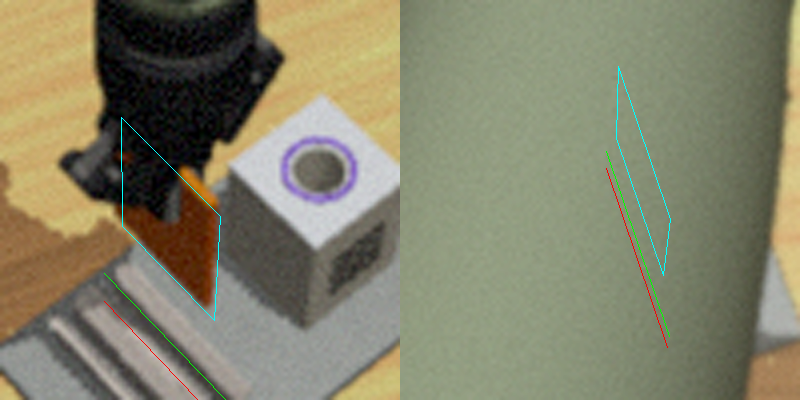

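The scene crop shows the shield upright and parallel to the slot, slightly up and right of the predicted outline. The green line lies in the gap between the near and middle bars. The top view is blocked by the arm. I'll correct laterally and lower.

Emit:
move_arm:
  deltas:
    - [0,-1.6,-3,15,0.2,-0.3,-0.3]
    - [0,-1.6,-3,35,0.2,-0.3,-0.3]
    - [0,-1.6,-3,55,0.2,-0.3,-0.3]
    - [0,-1.6,-3,65,0.2,-0.3,-0.3]
    - [0,-1.6,-3,65,0.2,-0.3,-0.3]

```text
time_s: 7.7
ee_pos: [648.1, -75.2, 137.0]
ee_rot: [0.004, -0.145, 0.989, -0.002]
ft_force: [-0.8, 0.2, -0.1]
finger_gap: 5.2
gripper_force: 61.1
```

```bash
python3 - <<'E'
from h import *
import cv2
p,R=now(); yaw=.292
Rp=down(yaw+np.pi)
print(p,delta(p,R,[645.4,-74.5,86],Rp),manip.sense()["ft_force"])
im=manip.capture("scene"); o=cv2.resize(im[230:330,270:403],(798,600),interpolation=cv2.INTER_CUBIC)
cv2.imwrite("pics/low.png",np.clip(o*1.6,0,255).astype(np.uint8))
E
```

```text
[648.0987494  -75.16012541 137.03383243] [2.8, 1.7, 51.0, -0.3, 0.4, -0.0] [-0.8026775  0.219614  -0.137697 ]
```

View pics/low.png

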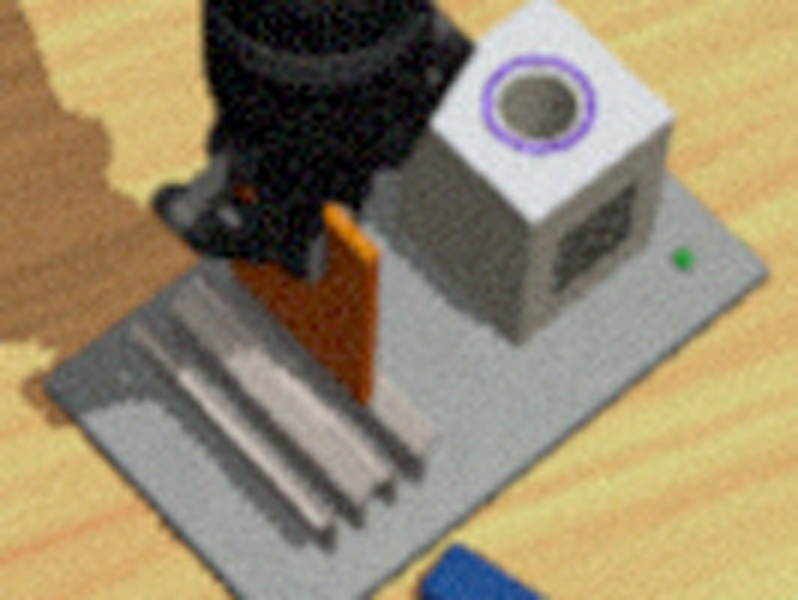

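The crop shows the shield's bottom corner at (365,400), right above the near slot's gap, whose right end is at about (405,470). It is well inside the lead-in, so I'm lowering.

Emit:
move_arm:
  deltas:
    - [0,2,0.5,8,0,0,0]
    - [0,2,0.5,16,0,0,0]
    - [0,2,0.5,24,0,0,0]
    - [0,2,0.5,32,0,0,0]
    - [0,2,0.5,36,0,0,0]

```text
time_s: 8.25
ee_pos: [646.5, -75.3, 100.7]
ee_rot: [0.004, -0.145, 0.989, -0.002]
ft_force: [0.5, -0.8, -0.9]
finger_gap: 5.2
gripper_force: 61.1
```

Emit:
move_arm:
  deltas:
    - [0,0,0,2,0,0,0]
    - [0,0,0,3,0,0,0]
    - [0,0,0,4,0,0,0]
    - [0,0,0,5,0,0,0]
    - [0,0,0,6,0,0,0]

```text
time_s: 8.75
ee_pos: [647.3, -75.5, 96.1]
ee_rot: [0.005, -0.145, 0.989, -0.002]
ft_force: [0.3, -0.0, -1.5]
finger_gap: 5.4
gripper_force: 61.1
```

```bash
python3 - <<'E'
from h import *
p,R=now(); Rp=down(.292+np.pi)
print(p,delta(p,R,[645.4,-74.5,86],Rp),manip.sense()["ft_force"],manip.sense()["wrist_torque"])
E
```

```text
[647.30775731 -75.48491622  96.09203076] [1.6, 1.6, 10.1, -0.3, 0.6, 0.0] [ 0.26746594 -0.01869587 -1.5395618 ] [0.04516423 0.03447407 0.00125576]
```

Emit:
move_arm:
  deltas:
    - [0,0,0,2,0,0,0]
    - [0,0,0,3,0,0,0]
    - [0,0,0,4,0,0,0]
    - [0,0,0,5,0,0,0]
    - [0,0,0,5,0,0,0]

```text
time_s: 9.25
ee_pos: [647.4, -75.5, 91.4]
ee_rot: [0.005, -0.146, 0.989, -0.002]
ft_force: [-0.8, -0.1, 2.7]
finger_gap: 5.4
gripper_force: 61.7
```

Emit:
move_arm:
  deltas:
    - [0,0,0,1,0,0,0]
    - [0,0,0,2,0,0,0]
    - [0,0,0,3,0,0,0]
    - [0,0,0,4,0,0,0]
    - [0,0,0,4,0,0,0]

```text
time_s: 9.75
ee_pos: [647.9, -75.4, 91.1]
ee_rot: [0.006, -0.146, 0.989, -0.003]
ft_force: [-8.3, 1.7, 25.2]
finger_gap: 5.1
gripper_force: 65.0
```

Emit:
move_arm:
  deltas:
    - [0,0,0,-3.5,0,0,0]
    - [0,0,0,-3.5,0,0,0]
    - [0.3,0,0,-3.5,0,0,0]
    - [0.6,0,0,-3.5,0,0,0]
    - [0.6,0,0,-3.5,0,0,0]

```text
time_s: 10.25
ee_pos: [646.8, -75.4, 89.6]
ee_rot: [0.005, -0.145, 0.989, -0.002]
ft_force: [0.6, 0.1, 0.9]
finger_gap: 48.6
gripper_force: 0.0
```

Emit:
move_arm:
  deltas:
    - [0.6,0,0,-3.5,0,0,0]
    - [0.6,0,0,-30,0,0,0]
    - [0.6,0,0,-75,0,0,0]
    - [0.6,0,0,-120,0,0,0]
    - [0.6,0,0,-165,0,0,0]

```text
time_s: 10.75
ee_pos: [645.0, -74.9, 257.0]
ee_rot: [0.005, -0.145, 0.989, -0.002]
ft_force: [0.9, -0.3, 0.2]
finger_gap: 51.3
gripper_force: 0.0
```

```bash
python3 - <<'E'
from h import *
p,R=now()
h=np.array([445.5,-328.4,165]); yaw=-.143
print(p,manip.sense()["qpos"],manip.sense()["finger_gap"])
for k in range(4): print(k,delta(p,R,h+[0,0,180],down(yaw+k*np.pi/2)))
E
```

```text
[645.04902362 -74.93080632 257.02607632] [-2.29040521e-01  4.98955599e-01  1.09697184e-01  1.17082917e+00
 -4.10000802e-04 -5.21046053e-01] 51.34385489309066
0 [263.3, -185.8, -89.3, -0.8, -0.3, -155.1]
1 [263.3, -185.8, -89.3, 0.3, 0.7, 114.9]
2 [263.3, -185.8, -89.3, -0.2, 0.6, 24.9]
3 [263.3, -185.8, -89.3, -0.6, 0.3, -65.1]
```

Emit:
move_arm:
  deltas:
    - [0.6,10,-5,-45,0,0,0]
    - [0.6,45,-30,-70,0,0,5]
    - [0.6,85,-57,-89,0,0,10]
    - [0.6,125,-85,-89,0,0,15]
    - [0.6,165,-113,-89,0,0,20]

```text
time_s: 11.25
ee_pos: [518.1, -231.7, 344.6]
ee_rot: [0.006, 0.03, 1.0, -0.002]
ft_force: [0.5, -1.0, 0.3]
finger_gap: 51.4
gripper_force: 0.0
```

```bash
python3 - <<'E'
from h import *
p,R=now()
h=np.array([445.5,-328.4,165])
print(p,delta(p,R,h+[0,0,130],down(-.143+np.pi)))
import cv2
ims={c:manip.capture(c) for c in("scene","top")}
for c in ims: cv2.imwrite(f"pics/{c}1.png",ims[c])
a=cv2.resize(ims["scene"][220:320,290:390],(400,400),interpolation=cv2.INTER_CUBIC);b=cv2.resize(ims["top"][165:265,280:380],(400,400),interpolation=cv2.INTER_CUBIC)
cv2.imwrite("pics/placed.png",np.clip(np.hstack([a,b])*1.6,0,255).astype(np.uint8))
for c in ims:
  for d in manip.find_in(c,"shield")[:2]: print(c,d)
E
```

```text
[ 518.07293397 -231.68175832  344.64085434] [67.3, -100.7, 49.1, -0.2, 0.7, 4.8]
scene {'at': [647.2, -76.7, 88.4], 'conf': 0.94}
top {'at': [638.1, -80.1, 100.2], 'conf': 0.65}
```

View pics/placed.png

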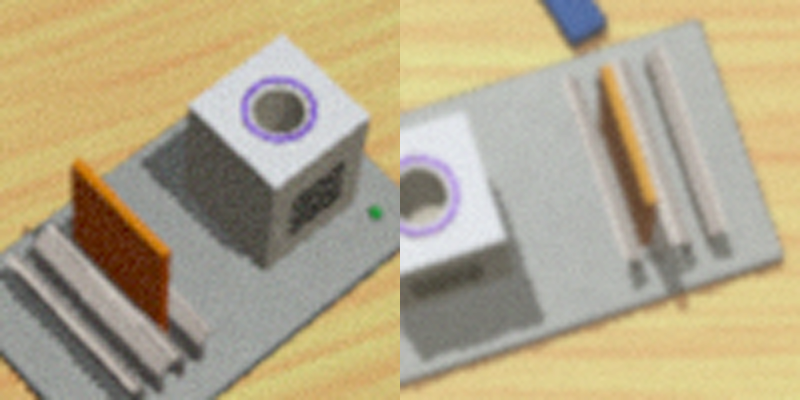

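The shield stands in the near slot: top-edge corners at scene crop (78,163) and (168,252). I'll check its height and centring numerically and refine the stem's position.

```bash
python3 - <<'E'
from h import *
obs=[("scene","-",(309.7,260.7)),("scene","+",(332,283)),("top","+",(331.9,182)),("top","-",(342.6,215.9))]
f=lambda x:{s:np.array([613.7,30.8,0])+rz(.292)@[x[0]+sg*38,x[1],12+x[2]+110] for s,sg in(("+",1),("-",-1))}
r=fit(obs,f,[0,-110,0]);print(r[0],np.round(r[1],1).tolist())
# stem: handle top & disc in each view
import cv2
for c,(u,v) in (("scene",(176,228)),("top",(474,290))):
    im=cv2.imread(f"pics/{c}0.png").astype(int)[v-22:v+22,u-22:u+22]
    m=((im[...,0]-im[...,2])>35).astype(np.uint8)
    n,l,s,ce=cv2.connectedComponentsWithStats(m); 
    for k in range(1,n):
        if s[k,4]>20: print(c,s[k][:5]+[u-22,v-22,0,0,0],ce[k]+[u-22,v-22])
h=np.array([445.5,-328.4,0])
for c in("scene","top"): print(c,proj(c,[h+[0,0,165],h+[0,0,195]]).round(1).tolist())
E
```

```text
[  -5.50249011 -111.2994444    -1.31360162] [[-1.7, -0.5], [-1.2, 0.8], [-1.8, -0.4], [-0.8, -0.1]]
scene [171 219   9   8  51] [174.78431373 222.17647059]
top [474 285   8   8  55] [477.83636364 288.65454545]
scene [[176.7, 229.9], [173.8, 222.2]]
top [[472.9, 289.8], [477.9, 288.7]]
```

Emit:
move_arm:
  deltas:
    - [0.6,20,-32,10,0,0,2]
    - [0.6,42,-64,20,0,0.3,4]
    - [0.6,67,-100,35,-0.2,0.7,4.8]
    - [0.6,67.3,-100.7,49,-0.2,0.7,4.8]
    - [0.6,67.3,-100.7,49,-0.2,0.7,4.8]

```text
time_s: 11.95
ee_pos: [446.3, -326.3, 291.8]
ee_rot: [-0.002, 0.07, 0.998, 0.002]
ft_force: [0.4, 0.7, 0.4]
finger_gap: 51.1
gripper_force: 0.0
```

Emit:
move_arm:
  deltas:
    - [0.6,0,0,0,0,0,0]
    - [0.6,0,0,0,0,0,0]
    - [0.6,0,0,0,0,0,0]
    - [0.6,0,0,0,0,0,0]
    - [0.6,0,0,0,0,0,0]

```text
time_s: 12.45
ee_pos: [447.0, -327.0, 294.4]
ee_rot: [-0.0, 0.07, 0.998, 0.001]
ft_force: [-0.1, -0.9, -0.5]
finger_gap: 51.0
gripper_force: 0.0
```

```bash
python3 - <<'E'
from h import *
p,R=now()
print(p,delta(p,R,[445.5,-328.4,161],down(-.143+np.pi)))
E
```

```text
[ 446.97323192 -327.00945379  294.35530883] [1.2, -1.7, 133.4, 0.1, -0.0, 0.2]
```

Emit:
move_arm:
  deltas:
    - [0.6,1.2,-1.7,35,0,0,0]
    - [0.6,1.2,-1.7,70,0,0,0]
    - [0.6,1.2,-1.7,105,0,0,0]
    - [0.6,1.2,-1.7,125,0,0,0]
    - [0.6,1.2,-1.7,133,0,0,0]

```text
time_s: 12.95
ee_pos: [443.9, -327.4, 158.8]
ee_rot: [-0.002, 0.07, 0.998, 0.002]
ft_force: [0.6, -0.6, 0.2]
finger_gap: 51.5
gripper_force: 0.0
```

Emit:
move_arm:
  deltas:
    - [0.6,0,0,0,0,0,0]
    - [0.6,0,0,0,0,0,0]
    - [0.6,0,0,0,0,0,0]
    - [0.6,0,0,0,0,0,0]
    - [0.6,0,0,0,0,0,0]

```text
time_s: 13.45
ee_pos: [445.4, -328.9, 161.8]
ee_rot: [-0.0, 0.07, 0.998, 0.0]
ft_force: [-0.4, 0.1, -0.7]
finger_gap: 51.8
gripper_force: 0.0
```

```bash
python3 - <<'E'
from h import *
p,R=now()
print(p,delta(p,R,[445.5,-328.4,161],down(-.143+np.pi)),manip.sense()["ft_force"])
import cv2
ims={c:manip.capture(c) for c in("scene","top")}
a=cv2.resize(ims["scene"][190:270,135:215],(400,400),interpolation=cv2.INTER_CUBIC);b=cv2.resize(ims["top"][250:330,430:510],(400,400),interpolation=cv2.INTER_CUBIC)
cv2.imwrite("pics/hg.png",np.clip(np.hstack([a,b])*1.8,0,255).astype(np.uint8))
E
```

```text
[ 445.38868009 -328.9004371   161.78718299] [-0.0, 0.5, 0.8, 0.0, -0.0, 0.1] [-0.41984095  0.13893398 -0.66375247]
```

View pics/hg.png

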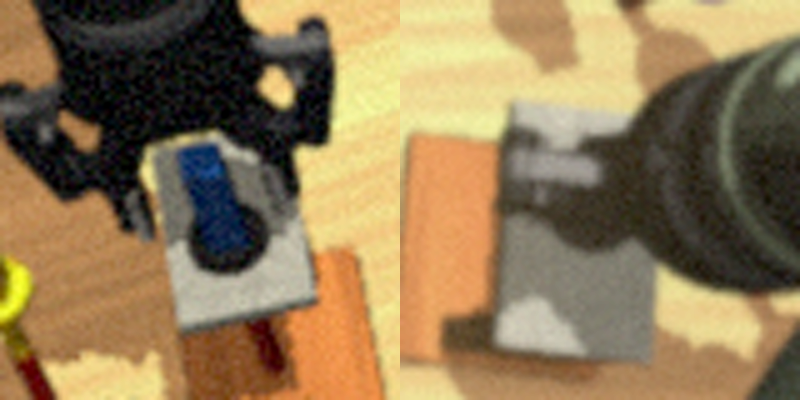

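The blue handle at crop (212,195) sits between the fingers at (140,225) and (280,195), so I'll grip it and lift straight up.

Emit:
move_arm:
  deltas:
    - [0,0,0,0,0,0,0]
    - [0,0,0,0,0,0,0]
    - [0,0,0,0,0,0,0]
    - [0,0,0,0,0,0,0]
    - [0,0,0,0,0,0,0]

```text
time_s: 14.05
ee_pos: [445.0, -328.6, 161.0]
ee_rot: [-0.001, 0.07, 0.998, 0.001]
ft_force: [-0.6, -0.7, 1.4]
finger_gap: 17.0
gripper_force: 58.4
```

Emit:
move_arm:
  deltas:
    - [0,0,0,0,0,0,0]
    - [0,0,0,-5,0,0,0]
    - [0,0,0,-15,0,0,0]
    - [0,0,0,-28,0,0,0]
    - [0,0,0,-42,0,0,0]

```text
time_s: 14.55
ee_pos: [445.0, -328.6, 203.9]
ee_rot: [-0.001, 0.07, 0.998, 0.001]
ft_force: [-0.2, 0.3, -0.1]
finger_gap: 17.5
gripper_force: 58.4
```

Emit:
move_arm:
  deltas:
    - [0,0,0,-20,0,0,0]
    - [0,0,0,-42,0,0,0]
    - [0,0,0,-64,0,0,0]
    - [0,0,0,-86,0,0,0]
    - [0,0,0,-108,0,0,0]

```text
time_s: 15.05
ee_pos: [445.1, -328.8, 312.8]
ee_rot: [-0.0, 0.07, 0.998, 0.001]
ft_force: [0.3, 0.2, -0.2]
finger_gap: 17.8
gripper_force: 58.4
```

Emit:
move_arm:
  deltas:
    - [0,0,0,-12,0,0,0]
    - [0,0,0,-22,0,0,0]
    - [0,0,0,-25,0,0,0]
    - [0,0,0,-25,0,0,0]
    - [0,0,0,-25,0,0,0]

```text
time_s: 15.55
ee_pos: [444.9, -328.6, 335.0]
ee_rot: [-0.001, 0.07, 0.998, 0.001]
ft_force: [0.5, 0.2, -1.1]
finger_gap: 17.0
gripper_force: 58.4
```

```bash
python3 - <<'E'
from h import *
p,R=now()
print(p,delta(p,R,[613.7,30.8,335],down(-.143+np.pi)),delta(p,R,[613.7,30.8,335],down(.292+np.pi)),manip.sense()["qpos"])
E
```

```text
[ 444.92313087 -328.58597537  334.97996803] [-116.7, 379.5, 0.7, 0.1, -0.1, 0.1] [-116.7, 379.5, 0.7, 0.2, -0.1, -24.8] [-7.69893889e-01  2.92960235e-01 -2.88565178e-03  1.27858922e+00
  5.91683905e-04 -6.29097001e-01]
```

Emit:
move_arm:
  deltas:
    - [0,-8,25,0,0,0,0]
    - [0,-20,64,0,0,0,0]
    - [0,-33,107,0,0,0,0]
    - [0,-46,150,0,0,0,0]
    - [0,-59,193,0,0,0,0]

```text
time_s: 16.05
ee_pos: [530.8, -144.4, 335.2]
ee_rot: [-0.001, 0.071, 0.998, 0.001]
ft_force: [0.7, 0.2, -0.6]
finger_gap: 17.2
gripper_force: 58.6
```

Emit:
move_arm:
  deltas:
    - [0,-13,42,0,0,0,0]
    - [0,-26,84,0,0,0,0]
    - [0,-39,126,0,0,0,0]
    - [0,-50,164,0,0,0,0]
    - [0,-57,185,0,0,0,0]

```text
time_s: 16.55
ee_pos: [613.4, 32.2, 335.0]
ee_rot: [-0.002, 0.069, 0.998, 0.001]
ft_force: [0.6, 0.3, -0.4]
finger_gap: 17.4
gripper_force: 58.6
```

Emit:
move_arm:
  deltas:
    - [0,0,0,0,0,0,0]
    - [0,0,0,0,0,0,0]
    - [0,0,0,0,0,0,0]
    - [0,0,0,0,0,0,0]
    - [0,0,0,0,0,0,0]

```text
time_s: 17.05
ee_pos: [612.8, 28.1, 336.6]
ee_rot: [-0.001, 0.071, 0.997, 0.001]
ft_force: [-0.0, -1.1, -0.5]
finger_gap: 17.6
gripper_force: 58.6
```

```bash
python3 - <<'E'
from h import *
p,R=now()
print(p,delta(p,R,[613.7,30.8,275],down(-.143+np.pi)))
E
```

```text
[612.84405312  28.08695424 336.57767287] [-0.5, 2.7, 61.6, 0.1, -0.1, 0.0]
```

Emit:
move_arm:
  deltas:
    - [0,-0.3,1.5,15,0,0,0]
    - [0,-0.5,2.7,35,0,0,0]
    - [0,-0.5,2.7,55,0,0,0]
    - [0,-0.5,2.7,68,0,0,0]
    - [0,-0.5,2.7,68,0,0,0]

```text
time_s: 17.55
ee_pos: [612.6, 31.5, 266.5]
ee_rot: [-0.002, 0.071, 0.997, 0.001]
ft_force: [0.2, 0.7, -0.1]
finger_gap: 17.0
gripper_force: 58.6
```

Emit:
move_arm:
  deltas:
    - [0,0,0,0,0,0,0]
    - [0,0,0,0,0,0,0]
    - [0,0,0,0,0,0,0]
    - [0,0,0,0,0,0,0]
    - [0,0,0,0,0,0,0]

```text
time_s: 18.05
ee_pos: [614.1, 31.9, 268.9]
ee_rot: [-0.0, 0.07, 0.998, 0.001]
ft_force: [0.1, -0.4, -0.9]
finger_gap: 17.5
gripper_force: 58.6
```

```bash
python3 - <<'E'
from h import *
import cv2
im=np.mean([manip.capture("scene") for _ in range(4)],axis=0)
p,R=now(); print(p, delta(p,R,[613.7,30.8,266],down(-.143+np.pi)))
np.save("al.npy",im)
o=np.clip(cv2.resize(im[160:270,300:410],(600,600),interpolation=cv2.INTER_CUBIC)*1.8,0,255)
cv2.imwrite("pics/al.png",o.astype(np.uint8))
hz=p[2]+4
A=[[p[0],p[1],hz-k] for k in(30,85,145)]+[[613.7,30.8,110]]
print("disc top,red top, tip, mouth: pred px",proj("scene",A).round(1).tolist())
b,g,r=[im[...,i] for i in range(3)]
m=(r-np.maximum(g,b)>12)
for v in range(180,262,3):
    xs=[u for u in range(335,385) if m[v,u]]
    if xs: print(v,min(xs),max(xs),round(np.mean(xs),1))
print(proj("scene",[[613.7,30.8,110],[618.7,30.8,110],[613.7,35.8,110]]).round(2).tolist())
E
```

```text
[613.90493172  31.86658017 268.4940777 ] [0.1, -1.1, 2.5, 0.1, -0.1, 0.1]
disc top,red top, tip, mouth: pred px [[363.5, 213.8], [361.6, 228.6], [359.8, 243.5], [358.8, 247.7]]
186 348 350 349.0
189 348 353 350.5
198 335 383 368.0
201 335 384 357.5
204 341 384 361.6
207 335 384 355.6
210 335 382 355.3
213 335 375 349.5
216 337 384 348.4
219 335 384 354.6
222 335 384 357.4
225 335 382 358.4
228 335 384 356.8
231 335 384 359.7
234 335 378 355.6
237 335 384 356.9
240 335 384 360.9
243 335 384 361.7
246 335 384 366.8
249 335 384 367.3
252 382 384 383.0
255 381 384 382.5
258 381 384 382.5
[[358.77, 247.7], [359.74, 249.46], [360.79, 246.94]]
```

View pics/al.png

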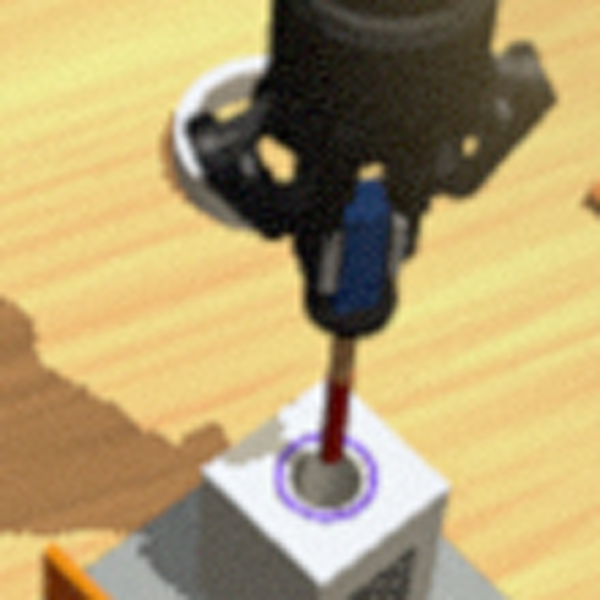

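The crop shows the red tip at (329,460) and the ring centre at (326,477). With the tip about 17 mm above the mouth, that is the offset expected when it is centred to within about 1 mm. I'll lower slowly.

Emit:
move_arm:
  deltas:
    - [0,0,0,5,0,0,0]
    - [0,0,0,10,0,0,0]
    - [0,0,0,15,0,0,0]
    - [0,0,0,20,0,0,0]
    - [0,0,0,25,0,0,0]

```text
time_s: 18.75
ee_pos: [613.7, 31.9, 242.8]
ee_rot: [-0.001, 0.07, 0.998, 0.001]
ft_force: [0.2, -0.1, -0.3]
finger_gap: 17.2
gripper_force: 58.6
```

Emit:
move_arm:
  deltas:
    - [0,0,0,0,0,0,0]
    - [0,0,0,0,0,0,0]
    - [0,0,0,0,0,0,0]
    - [0,0,0,0,0,0,0]
    - [0,0,0,0,0,0,0]

```text
time_s: 19.25
ee_pos: [614.0, 31.9, 243.7]
ee_rot: [-0.0, 0.07, 0.998, 0.001]
ft_force: [-0.0, 0.4, -0.5]
finger_gap: 17.0
gripper_force: 58.6
```

```bash
python3 - <<'E'
from h import *
p,R=now(); s=manip.sense(); print(p, delta(p,R,[613.7,31.3,179],down(-.143+np.pi)),s["ft_force"],s["wrist_torque"],s["joint_vel"])
E
```

```text
[614.03853894  31.8772268  243.72800115] [0.2, -0.7, 64.7, 0.1, -0.0, 0.1] [-0.03944707  0.3602291  -0.46624467] [ 0.02154859 -0.02555235  0.0319322 ] [ 6.86711215e-05  1.24137186e-03 -2.50609708e-04  1.01535505e-03
  6.83639522e-04 -6.61611156e-05]
```

Emit:
move_arm:
  deltas:
    - [0,0,-0.4,6,0,0,0]
    - [0,0,-0.4,12,0,0,0]
    - [0,0,-0.4,18,0,0,0]
    - [0,0,-0.4,24,0,0,0]
    - [0,0,-0.4,30,0,0,0]

```text
time_s: 19.75
ee_pos: [613.6, 31.6, 212.7]
ee_rot: [-0.001, 0.07, 0.998, 0.001]
ft_force: [0.7, 0.1, -0.8]
finger_gap: 17.1
gripper_force: 58.6
```

Emit:
move_arm:
  deltas:
    - [0,0,0,8,0,0,0]
    - [0,0,0,16,0,0,0]
    - [0,0,0,24,0,0,0]
    - [0,0,0,31,0,0,0]
    - [0,0,0,35,0,0,0]

```text
time_s: 20.25
ee_pos: [613.4, 31.6, 177.4]
ee_rot: [-0.001, 0.07, 0.998, 0.001]
ft_force: [0.2, 0.2, -0.9]
finger_gap: 16.8
gripper_force: 58.6
```

Emit:
move_arm:
  deltas:
    - [0,0,0,0,0,0,0]
    - [0,0,0,0,0,0,0]
    - [0,0,0,0,0,0,0]
    - [0,0,0,0,0,0,0]
    - [0,0,0,0,0,0,0]

```text
time_s: 20.75
ee_pos: [613.9, 31.6, 178.8]
ee_rot: [-0.0, 0.07, 0.998, 0.001]
ft_force: [0.2, -0.2, -0.5]
finger_gap: 17.0
gripper_force: 58.6
```

```bash
python3 - <<'E'
from h import *
import cv2
im=np.mean([manip.capture("scene") for _ in range(6)],axis=0)
p,R=now(); s=manip.sense(); print(p, delta(p,R,[613.7,31.3,179],down(-.143+np.pi)),s["ft_force"],s["joint_vel"].__class__)
print("pred red top, disc bottom, mouth",proj("scene",[[p[0],p[1],p[2]+4-85],[p[0],p[1],p[2]+4-35],[613.7,30.8,110]]).round(1).tolist())
sub=im[231:263,343:375]; b,g,r=[sub[...,i] for i in range(3)]
ys,xs=np.nonzero((np.minimum(b,r)-g)>10); e=cv2.fitEllipse(np.c_[xs,ys].astype(np.float32)); print("ring",np.array(e[0])+[343,231],e[1],len(xs))
for v in range(236,256,2): print(v,[tuple(int(k) for k in im[v,u]) for u in range(352,368,1)])
E
```

```text
[613.74524052  31.58429343 178.44533541] [0.0, -0.3, -0.6, 0.1, -0.1, 0.1] [ 0.61036418  0.32033908 -0.71715606] <class 'numpy.ndarray'>
pred red top, disc bottom, mouth [[358.7, 250.5], [360.2, 238.7], [358.8, 247.7]]
ring [359.33810616 246.78596115] (14.516278266906738, 17.426828384399414) 53
236 [(71, 78, 81), (34, 37, 40), (10, 11, 14), (26, 28, 29), (44, 46, 48), (52, 57, 58), (34, 36, 37), (31, 16, 10), (38, 18, 7), (36, 15, 5), (37, 17, 8), (39, 22, 9), (40, 22, 7), (40, 22, 12), (26, 14, 11), (16, 17, 17)]
238 [(70, 77, 79), (29, 32, 36), (7, 11, 12), (7, 9, 12), (10, 13, 15), (20, 14, 9), (27, 15, 10), (36, 18, 8), (37, 18, 6), (40, 23, 13), (37, 21, 10), (39, 22, 12), (38, 20, 10), (36, 21, 12), (22, 13, 11), (14, 11, 11)]
240 [(81, 89, 92), (49, 53, 55), (15, 16, 17), (9, 5, 9), (14, 14, 15), (18, 16, 17), (24, 16, 13), (30, 18, 12), (31, 18, 14), (25, 12, 8), (22, 15, 11), (24, 17, 17), (17, 16, 15), (14, 15, 16), (15, 15, 16), (24, 24, 23)]
242 [(89, 63, 74), (79, 49, 60), (51, 39, 44), (24, 23, 27), (11, 13, 9), (11, 13, 11), (11, 14, 14), (18, 18, 18), (18, 17, 20), (1
[... 823 characters left out ...]
, (62, 65, 68), (48, 54, 56), (45, 48, 57), (28, 38, 50), (22, 36, 52), (28, 44, 62), (26, 48, 68), (34, 48, 63), (42, 49, 54), (46, 51, 54), (47, 53, 54), (76, 79, 81), (106, 99, 103), (126, 79, 95)]
252 [(128, 92, 101), (134, 73, 94), (133, 91, 105), (115, 94, 103), (88, 81, 89), (53, 53, 68), (34, 33, 56), (32, 34, 65), (28, 31, 65), (39, 39, 58), (63, 66, 70), (87, 87, 90), (103, 86, 95), (126, 82, 96), (123, 68, 86), (124, 94, 102)]
254 [(138, 136, 135), (138, 129, 130), (133, 120, 122), (127, 97, 104), (125, 75, 92), (131, 81, 98), (138, 87, 102), (134, 80, 97), (129, 81, 97), (128, 71, 91), (118, 61, 81), (127, 72, 90), (123, 85, 95), (129, 108, 113), (138, 129, 130), (140, 138, 136)]
```

```bash
python3 -c "
from plant import manip
print(manip.job_done())"
```

```text
the job is handed in; nothing more can be done
None
```

I handed the job in: the shield stands released in the near slot, and the stem is held still and centred in the tower hole with all its red inside. The final checks (scene camera and arm readings) agree with this to about 1 mm, but no verdict was returned.

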